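# Fold away the prop stand of the yellow-cornered tester

## Robot

A 6-joint arm with a two-finger parallel gripper is mounted at the origin on the work surface. World frame = base frame: x ahead of the robot, y to its left, z up, the work surface at z = 0. Lengths are in m, angles in rad, forces in N, time in s.
With the tool pointing down it reaches from about 0.15 to 0.775 m from the base axis. Payload 6.1 kg.
Tool frame: the origin (TCP) lies between the finger pads; the fingertips stand 8 mm ahead of it and the grasp point (between the pads) lies 11 mm behind it; z points along the fingers, y is the line along which they close (so a half turn about z gives the same grasp; the last joint's range is limited). The gripper opens to 85 mm and grips with 20 to 120 N. Pads are 22 mm wide; open, the fingers measure 114 mm over their backs; the gripper's body (76 mm by 85 mm) begins 54 mm behind the grasp point. The pads swing forward as they close: fully open they stand 13 mm farther back than shut.
Start: joints at [-1.312, 0.126, -0.04, 1.405, 0, 1.571], TCP at [0.134, -0.508, 0.239] pointing down, gripper open.
Joint ranges: [-2.72, 2.72], [-0.95, 1.95], [-1.27, 1.35], [-1.78, 2.02], [-1.46, 1.47], [-3.14, 3.14]. Speed limits (rad/s): [2.39, 2.39, 3.01, 3.14, 3.14, 3.14].

## Interface

Orientations are given as [roll, pitch, yaw] about the fixed x, y, z axes, in that order (R = Rz(yaw) Ry(pitch) Rx(roll)).
In Python, from bench import ctrl gives the robot as it stands. The module is installed in compiled form; this text tells all that it offers.
- The arm moves only by the tool jog_arm, never from a script. Its argument "series" is a list of rows, each an object of numbers: "dx", "dy", "dz": the shift along the tool's x, y, z in units of 200 mm (1.0 is 200 mm); "spin": the turn about the tool's z in units of pi rad (1.0 is pi rad); "jaw": the opening, from 0 (shut) to 1 (fully open). In form: [{"dx": .., "dy": .., "dz": .., "spin": .., "jaw": ..}, ...]. A call has 1 to 20 rows; each row is the pose to reach, as a shift and turn from the pose commanded when the call began, along the tool's axes at that moment, turning the shorter way round; what a row does not reach only later rows make up. A row lasts 1/10 s, in which the tool goes at most 50 mm and 8.59 degrees, less where a joint would pass 70% of its speed; a pose out of reach is approached as far as the arm can. A call with a number of a shift or a turn outside -1 to 1 is refused whole. A call with a gripper value outside its range is refused whole. The fingers move at their own pace and stop on an object; "squeeze" is the grip in N (left out, the last holds). Time passes only in rows, so rows that repeat a pose let the fingers close. It gives the time, the measured TCP pose, the force, the opening and the grip force at its end, in the units of the state.
- ctrl.state(): the state, without advancing time (a new reading comes with each control period).
- ctrl.capture(name): name is "side" or "top"; returns (picture, depth): 480x640x3 uint8, red, green, blue; 480x640 float32, m along the optical axis (not along the pixel's ray), 0 where there is no reading.
- ctrl.calibration(name): a dict with "intrinsics" (3x3 intrinsics, pixels), "position" and "rotation" of the camera in the world. Camera axes: x right, y up, looking along -z (the intrinsics and any distortion apply to the point x, -y, -z); pixel columns grow to the right and rows downward; lengths in m; the calibration is good to about 2 mm. A picture is of the moment at which its call begins. calibration takes no time and is no camera call.
- ctrl.close_job(): hands the job in; it is judged then, once.
The state is a dict: "time_s": time; "joint_pos": joint angles; "dq": joint speeds; "effort": joint torques, N m; "eef_pos": TCP position; "tcp_rot": TCP orientation; "contact_force": force on the tool from outside, world axes, zero at the start; "wrist_torque": the same for the moment, N m; "opening": finger opening in m; "finger_force": force on a finger pad.
Only numpy, scipy, OpenCV 4.12 (cv2) and the standard library are available. Lean on these libraries where they do the work, as an engineer would, in place of code of your own. Each camera call takes 0.05 s, during which the arm holds its last target. There are 200 camera calls.

## Task

Two portable avionics testers lie face down on the bench with their prop stands out. Fold away the stand of the tester with the yellow corners: push it over its sprung centre so that it snaps right down flat on the tester's back and stays there. Leave the stand of the blue-cornered tester out.

Things in the scene. Friction and masses are not known exactly. Their poses are not given: they have to be found in the camera images.
- yellow_tester: Grey tester with yellow corners, 190 x 110 mm, back 56 mm above the bench, face down, fixed in a 210 x 130 mm cradle. Origin: centre of the cradle's underside, on the bench; x along its length (brass ports at +x), z up. Stand: black paddle 50 wide, 8 thick, on a hinge axis along y through (-40, 0, 66) mm; at its end, 100 mm from the axis, a red foot bar 14 thick, 64 long along y.
- yellow_stand (a joint): Yellow tester's stand, rad. 0 = out, on its stop, leaning to the tester's -x (foot bar centre at -92, 0, 151 mm); 0.55 = upright, the over-centre point; 2.05 = folded flat on its other stop, foot to +x, over the dark patch. A spring drives it away from 0.55 to the stop on that side. About 3 N at the foot starts it from 0; just past 0.55 it snaps over by itself.
- blue_tester: Same make of tester with blue corners: same sizes, axes and stand, also fixed to the bench. A bystander.
- blue_stand (a joint): Angle of the blue tester's stand in rad, same meaning as the yellow one's; starts out at 0 and is to stay there.

How it is judged:
At the end, for the whole second after the job is handed in: The yellow tester's stand lies folded flat on its stop (within 10 degrees) and the blue tester's stand is still out on its stop (within 10 degrees) (value of joint yellow_stand above 1.88 rad and value of joint blue_stand below 0.17 rad); the robot touches nothing.
It fails at once if the blue tester's stand is pushed over its centre (value of joint blue_stand above 0.55 rad).
It also fails if it takes over 35 s, if anything falls off the work surface, if the arm or the gripper's body presses on something with over 40 N, if the wrist force passes 120 N, or if a joint passes its speed limit or range.

## Working session

There is one attempt and no reset: what is moved stays moved. The work goes in short steps, Python scripts to look and compute and a tool call to move; the robot and the scene stay as the last step left them, time stands still between calls to the robot, and variables do not carry over. Pictures are saved under pics/ and viewed, at most 10 in all, crops included, and the job is handed in when it is done.

Besides the shell and the picture viewer there is one more tool, called after "Call:" by a JSON object that holds its "api" and its "payload", one argument or row to a line. jog_arm: Moves the arm, as the interface text tells. Its arguments: {"type":"object","properties":{"series":{"type":"array","items":{"type":"object","properties":{"dx":{"type":"number","minimum":-1,"maximum":1},"dy":{"type":"number","minimum":-1,"maximum":1},"dz":{"type":"number","minimum":-1,"maximum":1},"spin":{"type":"number","minimum":-1,"maximum":1},"jaw":{"type":"number"}}}},"squeeze":{"type":"number"}},"required":["series"]}

```bash
mkdir -p pics; cat > h.py <<'E'
import numpy as np,cv2
from bench import ctrl
def snap(n,f):
    p,d=ctrl.capture(n); cv2.imwrite(f'pics/{f}.png',p[:,:,::-1]); np.save(f'{f}.npy',d); return p,d
def world(n,u,v,d):
    c=ctrl.calibration(n); K=np.array(c['intrinsics'])
    x=(u-K[0,2])/K[0,0]*d; y=(v-K[1,2])/K[1,1]*d
    return np.array(c['position'])+np.array(c['rotation'])@np.array([x,-y,-d])
E
python3 - <<'E'
from h import *
for n in('top','side'):
    snap(n,n+'1'); print(ctrl.calibration(n))
s=ctrl.state(); print({k:s[k] for k in('time_s','eef_pos','tcp_rot','contact_force','opening')})
E
```

```text
{'intrinsics': array([[475.634767  ,   0.        , 319.71178395],
       [  0.        , 475.634767  , 238.84132453],
       [  0.        ,   0.        ,   1.        ]]), 'position': array([ 0.4266423 , -0.01337641,  0.88788997]), 'rotation': array([ 0.18872624,  0.01015841, -1.5741464 ])}
{'intrinsics': array([[566.09630489,   0.        , 318.32240633],
       [  0.        , 566.09630489, 236.36880878],
       [  0.        ,   0.        ,   1.        ]]), 'position': array([0.08676648, 0.49383386, 0.53795933]), 'rotation': array([ 0.97974028, -0.00891584, -2.35331963])}
{'time_s': 0.1, 'eef_pos': array([ 0.13428654, -0.5071703 ,  0.23861549]), 'tcp_rot': array([-3.14017495e+00, -1.09491274e-05,  2.58823932e-01]), 'contact_force': array([ 0.39846276,  0.57610016, -0.19839476]), 'opening': 0.08496619985888343}
```

View pics/top1.png

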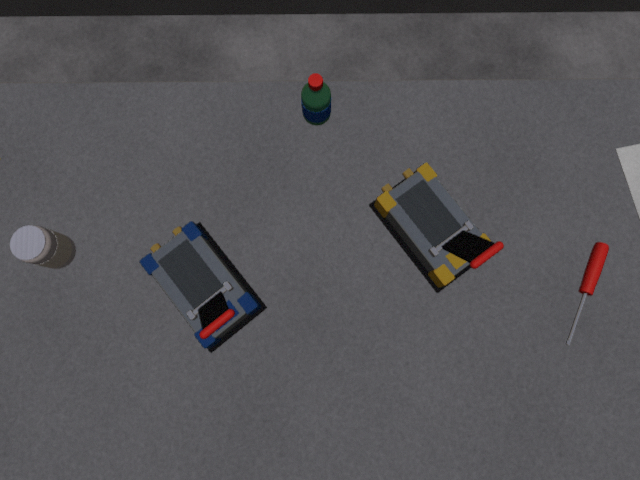

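View pics/side1.png

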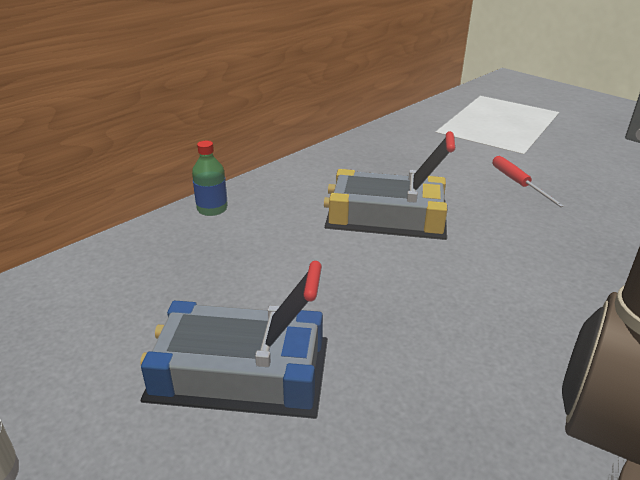

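The top view shows the yellow tester on the right: foot bar from (475,264) to (500,246), hinge lugs at about (436,251) and (470,225), ports at (387,188) and (408,173). The blue tester is on the left with its foot bar at (217,322). In the side view, the yellow foot bar is at (450,141) and its hinge is near (412,190).

```bash
sed -i "s/np.array(c\['rotation'\])@/Rotation.from_euler('xyz',c['rotation']).as_matrix()@/; 1i from scipy.spatial.transform import Rotation" h.py
python3 - <<'E'
from h import *
def red(n,box):
    p=cv2.imread(f'pics/{n}1.png').astype(int); d=np.load(f'{n}1.npy')
    x0,y0,x1,y1=box
    m=(p[...,2]>130)&(p[...,1]<70)&(p[...,0]<70)&(d>0)
    P=np.array([world(n,u,v,d[v,u]) for v in range(y0,y1) for u in range(x0,x1) if m[v,u]])
    md=np.median(P,0); P=P[np.linalg.norm(P-md,axis=1)<.045]
    w,V=np.linalg.eigh(np.cov(P.T)); a=V[:,2]; t=(P-md)@a
    print(n,box,len(P),'mean',P.mean(0).round(4),'zmax',P[:,2].max().round(4),'axis',a.round(3),'yaw',np.degrees(np.arctan2(a[1],a[0])).round(1),'len',np.ptp(t).round(4),'ends',(md+a*t.min()).round(3),(md+a*t.max()).round(3))
red('top',(465,235,510,272)); red('side',(440,125,462,158))
red('top',(195,300,240,345)); red('side',(298,255,328,305))
d=np.load('top1.npy')
for nm,u,v in [('lugA',436,251),('lugB',470,225),('patch',432,210),('cornerports1',387,202),('cornerports2',427,172),('cornerfoot',443,275),('bench',330,300)]:
    print(nm,world('top',u,v,d[v,u]).round(4))
d=np.load('side1.npy')
for nm,u,v in [('s lug',412,195),('s patch',375,187),('bench',250,260)]: print(nm,world('side',u,v,d[v,u]).round(4))
E
```

```text
top (465, 235, 510, 272) 252 mean [ 0.5407 -0.2659  0.157 ] zmax 0.1612 axis [-0.585  0.811  0.002] yaw 125.8 len 0.06 ends [ 0.559 -0.291  0.157] [ 0.524 -0.242  0.157]
side (440, 125, 462, 158) 17 mean [ 0.5386 -0.2583  0.1541] zmax 0.1577 axis [-0.673  0.738 -0.057] yaw 132.4 len 0.0568 ends [ 0.563 -0.28   0.156] [ 0.525 -0.238  0.153]
top (195, 300, 240, 345) 261 mean [0.4366 0.151  0.1571] zmax 0.1603 axis [-0.63   0.777 -0.006] yaw 129.1 len 0.0593 ends [0.455 0.128 0.157] [0.418 0.174 0.157]
side (298, 255, 328, 305) 103 mean [0.4278 0.1585 0.1549] zmax 0.1589 axis [-0.623  0.781 -0.048] yaw 128.6 len 0.0596 ends [0.45  0.128 0.157] [0.413 0.175 0.154]
lugA [ 0.56   -0.2072  0.072 ]
lugB [ 0.6056 -0.2685  0.0728]
patch [ 0.6373 -0.2075  0.0559]
cornerports1 [ 0.6519 -0.1268  0.0586]
cornerports2 [ 0.7086 -0.2016  0.0565]
cornerfoot [ 0.5198 -0.2207  0.0576]
bench [ 0.4808 -0.0236 -0.0013]
s lug [ 0.5575 -0.2008  0.0699]
s patch [ 0.6325 -0.195   0.0575]
bench [0.6783 0.053  0.0014]
```

Call:
{"api": "jog_arm", "payload": {
  "series": [
    {"dx": 1,"dy": -0.27,"spin": -0.12,"jaw": 0},
    {"dx": 1,"dy": -0.27,"spin": -0.12,"jaw": 0},
    {"dx": 1,"dy": -0.27,"spin": -0.12,"jaw": 0},
    {"dx": 1,"dy": -0.27,"spin": -0.12,"jaw": 0},
    {"dx": 1,"dy": -0.27,"spin": -0.12,"jaw": 0},
    {"dx": 1,"dy": -0.27,"spin": -0.12,"jaw": 0},
    {"dx": 1,"dy": -0.27,"spin": -0.12,"jaw": 0},
    {"dx": 1,"dy": -0.27,"spin": -0.12,"jaw": 0}
  ]
}}

```text
invalid input at $.series[0]: expected keys dx, dy, dz, spin, jaw
```

Call:
{"api": "jog_arm", "payload": {
  "series": [
    {"dx": 1,"dy": -0.27,"dz": 0,"spin": -0.12,"jaw": 0},
    {"dx": 1,"dy": -0.27,"dz": 0,"spin": -0.12,"jaw": 0},
    {"dx": 1,"dy": -0.27,"dz": 0,"spin": -0.12,"jaw": 0},
    {"dx": 1,"dy": -0.27,"dz": 0,"spin": -0.12,"jaw": 0},
    {"dx": 1,"dy": -0.27,"dz": 0,"spin": -0.12,"jaw": 0},
    {"dx": 1,"dy": -0.27,"dz": 0,"spin": -0.12,"jaw": 0},
    {"dx": 1,"dy": -0.27,"dz": 0,"spin": -0.12,"jaw": 0},
    {"dx": 1,"dy": -0.27,"dz": 0,"spin": -0.12,"jaw": 0}
  ]
}}

```text
time_s: 0.9
eef_pos: [0.3128, -0.4048, 0.2392]
tcp_rot: [-3.141, 0.0, 0.634]
contact_force: [0.1, -0.5, -0.3]
opening: -0.0002
finger_force: 0.0
```

Call:
{"api": "jog_arm", "payload": {
  "series": [
    {"dx": 1,"dy": 0.11,"dz": 0,"spin": 0,"jaw": 0},
    {"dx": 1,"dy": 0.11,"dz": 0,"spin": 0,"jaw": 0},
    {"dx": 1,"dy": 0.11,"dz": 0,"spin": 0,"jaw": 0},
    {"dx": 1,"dy": 0.11,"dz": 0,"spin": 0,"jaw": 0},
    {"dx": 1,"dy": 0.11,"dz": 0.5,"spin": 0,"jaw": 0},
    {"dx": 1,"dy": 0.11,"dz": 0.5,"spin": 0,"jaw": 0},
    {"dx": 1,"dy": 0.11,"dz": 0.5,"spin": 0,"jaw": 0},
    {"dx": 1,"dy": 0.11,"dz": 0.5,"spin": 0,"jaw": 0},
    {"dx": 1,"dy": 0.11,"dz": 0.5,"spin": 0,"jaw": 0}
  ]
}}

```text
time_s: 1.8
eef_pos: [0.4889, -0.3049, 0.1427]
tcp_rot: [3.137, -0.002, 0.634]
contact_force: [0.7, 0.0, 0.8]
opening: -0.0002
finger_force: 0.0
```

```bash
python3 - <<'E'
from h import *
p,d=snap('top','top2'); cv2.imwrite('pics/top2c.png',cv2.resize(p[130:330,330:600,::-1],None,fx=2.5,fy=2.5))
print(ctrl.state()['eef_pos'])
E
```

```text
[ 0.48920171 -0.30501062  0.14308972]
```

View pics/top2c.png

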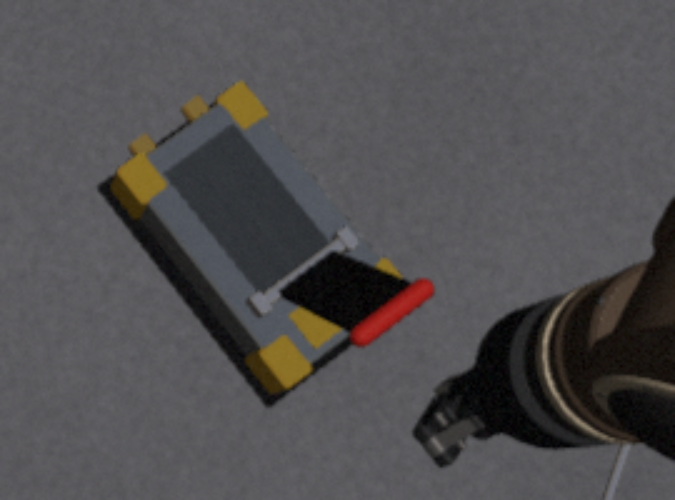

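The yellow stand is still out, with its foot bar centred at crop pixel (392,312). The closed gripper tip shows at about (440,425). I'll check the finger position by depth before pushing.

```bash
python3 - <<'E'
from h import *
d=np.load('top2.npy')
u=np.array([np.cos(.637),np.sin(.637)]);n=np.array([-u[1],u[0]])
P=np.array([world('top',a,b,d[b,a]) for b in range(275,325) for a in range(485,535) if d[b,a]>0])
P=P[(P[:,2]>.11)&(P[:,2]<.19)]
r=P[:,:2]-np.array([.541,-.264])
for lo in np.arange(.11,.19,.01):
    m=(P[:,2]>lo)&(P[:,2]<lo+.01)
    if m.sum(): print(round(lo,2),m.sum(),'along',(r[m]@u).min().round(3),(r[m]@u).max().round(3),'across',(r[m]@n).min().round(3),(r[m]@n).max().round(3))
E
```

```text
0.13 5 along -0.059 -0.055 across -0.009 0.004
0.14 16 along -0.058 -0.054 across -0.01 0.006
0.15 17 along -0.059 -0.054 across -0.008 0.005
0.16 3 along -0.058 -0.054 across 0.003 0.009
0.17 11 along -0.059 -0.052 across -0.009 0.012
0.18 47 along -0.066 -0.052 across 0.01 0.033
```

Aligned: the finger front is 55 mm behind the foot centre and laterally centred. Pushing.

Call:
{"api": "jog_arm", "payload": {
  "series": [
    {"dx": 0.1,"dy": 0,"dz": 0,"spin": 0,"jaw": 0},
    {"dx": 0.18,"dy": 0,"dz": 0,"spin": 0,"jaw": 0},
    {"dx": 0.22,"dy": 0,"dz": 0,"spin": 0,"jaw": 0},
    {"dx": 0.25,"dy": 0,"dz": 0,"spin": 0,"jaw": 0},
    {"dx": 0.28,"dy": 0,"dz": 0,"spin": 0,"jaw": 0},
    {"dx": 0.31,"dy": 0,"dz": 0,"spin": 0,"jaw": 0},
    {"dx": 0.34,"dy": 0,"dz": 0,"spin": 0,"jaw": 0},
    {"dx": 0.37,"dy": 0,"dz": 0,"spin": 0,"jaw": 0},
    {"dx": 0.4,"dy": 0,"dz": 0,"spin": 0,"jaw": 0},
    {"dx": 0.43,"dy": 0,"dz": 0,"spin": 0,"jaw": 0},
    {"dx": 0.46,"dy": 0,"dz": 0,"spin": 0,"jaw": 0},
    {"dx": 0.49,"dy": 0,"dz": 0,"spin": 0,"jaw": 0},
    {"dx": 0.52,"dy": 0,"dz": 0,"spin": 0,"jaw": 0},
    {"dx": 0.55,"dy": 0,"dz": 0,"spin": 0,"jaw": 0},
    {"dx": 0.58,"dy": 0,"dz": 0,"spin": 0,"jaw": 0},
    {"dx": 0.6,"dy": 0,"dz": 0,"spin": 0,"jaw": 0},
    {"dx": 0.62,"dy": 0,"dz": 0,"spin": 0,"jaw": 0},
    {"dx": 0.62,"dy": 0,"dz": 0,"spin": 0,"jaw": 0}
  ]
}}

```text
time_s: 3.65
eef_pos: [0.588, -0.2291, 0.1392]
tcp_rot: [3.142, -0.0, 0.636]
contact_force: [0.0, -1.2, -0.0]
opening: -0.0001
finger_force: 0.0
```

Call:
{"api": "jog_arm", "payload": {
  "series": [
    {"dx": -0.1,"dy": 0,"dz": -0.2,"spin": 0,"jaw": 0},
    {"dx": -0.4,"dy": 0,"dz": -0.4,"spin": 0,"jaw": 0},
    {"dx": -0.8,"dy": 0,"dz": -0.5,"spin": 0,"jaw": 0},
    {"dx": -0.8,"dy": 0,"dz": -0.5,"spin": 0,"jaw": 0},
    {"dx": -0.8,"dy": 0,"dz": -0.5,"spin": 0,"jaw": 0},
    {"dx": -0.8,"dy": 0,"dz": -0.5,"spin": 0,"jaw": 0},
    {"dx": -0.8,"dy": 0,"dz": -0.5,"spin": 0,"jaw": 0}
  ]
}}

```text
time_s: 4.35
eef_pos: [0.4591, -0.3242, 0.2389]
tcp_rot: [-3.141, -0.0, 0.636]
contact_force: [0.3, 0.3, -0.2]
opening: 0.0003
finger_force: 0.0
```

```bash
python3 - <<'E'
from h import *
p,d=snap('side','side3'); print(ctrl.state()['time_s'])
E
```

```text
4.4
```

View pics/side3.png

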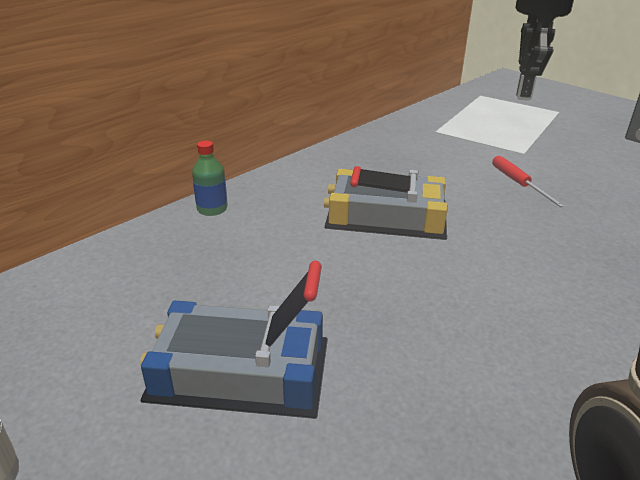

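The yellow stand is folded, with its foot at (356,176) over the patch. The blue stand is still out at (315,280), and the gripper is clear. I'll check the foot height, then hand in.

```bash
python3 - <<'E'
from h import *
d=np.load('side3.npy'); q=[world('side',356,v,d[v,356]).round(4) for v in (172,176,180)]; print(q)
z=np.median([a[2] for a in q])
p,d=snap('top','top3')
m=(p[...,0]>130)&(p[...,1]<70)&(p[...,2]<70)&(d>0)
P=np.array([world('top',u,v,d[v,u]) for v in range(150,260) for u in range(370,470) if m[v,u]]); zt=P[:,2].mean(); print(P.mean(0))
if zt<.09: print(ctrl.close_job())
E
```

```text
[array([ 0.6647, -0.1794,  0.0805]), array([ 0.655 , -0.1687,  0.0802]), array([ 0.6466, -0.1594,  0.0791])]
[ 0.66359029 -0.17684911  0.07881471]
the job is handed in; nothing more can be done
None
```

The yellow tester's stand snapped over and lies flat (foot bar top about 79 mm above the bench), the blue stand is still out, the arm is clear, and the job was handed in at about 4.5 s; no verdict was returned.

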